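# Open the clamshell palette to its hinge stop

## Task

Open the make-up palette for use: push in the button on its front so that the lid pops up, then raise the lid and tip it right back until you feel it meet its stop. The hinge is thin, so bring the lid onto the stop gently and do not force it past; leave it standing open against the stop, let go, and do not disturb the other things on the vanity.

Things in the scene. Friction and masses are not known exactly. Their poses are not given: they have to be found in the camera images.
- compact: rose clamshell palette, shut at the start, its base fixed to the glass top by gel feet. Base 52 mm wide (its y), 19 mm high, from x = -40 mm (front wall) to +49 mm (back); 29 mm high with the lid shut. Origin on the table (z = 0). Its x axis points from the front (button side, towards the robot) to the hinge at the back, z up
- button_face (a point): centre of the outer face of the gold push-button in the middle of the palette's front wall: a bar 22 mm wide, 7 mm high, 10 mm above the table, standing 7 mm out of the front wall and of the lid's front edge. Pushed level along the palette's +x (about 5 N fully in) it frees the catch after some 3 mm; a spring pin then lifts the lid's front edge about 9 mm, and the button springs back. Axes as the palette's
- latch_button (a joint): travel of the push-button in metres: 0 out, 0.0045 fully in
- lid (a joint): hinge angle of the lid in rad: 0 shut, about 0.12 popped, growing as it opens. The hinge is stiff: the lid stays at any angle and 1 to 1.3 N at its front edge moves it. Its stop differs from palette to palette, anywhere from 1.65 to 1.95 rad, and is found only by feel: there the angle all but ceases to grow and the force climbs 1 to 2 N for each mm at the front edge
- lid_front (a point): point on the lid: middle of its front edge, half-way up its thickness, 76 mm from the hinge line. The lid is a slab 73 mm deep, 57 mm wide, 10 mm thick, a mirror inside; its sides stand 2.5 mm out over the base, so it can be taken by them. Turns with the lid: x along the lid to the hinge, y along the hinge line, z out of its outer face (up when shut); shut, its underside is 19 mm above the table
- hinge_mid (a point): middle of the hinge line, 36 mm behind the palette's origin and 19 mm above the table; the line runs along the palette's y. The lid turns about it: at angle a the lid points from the hinge along (-cos a, 0, sin a) in the palette's axes.
- tray: white ceramic tray 200 x 120 mm with edges raised to 9 mm, origin at its underside; bystander
- comb: tortoiseshell acetate comb, 150 x 30 x 4 mm, lying in the tray; bystander
- lipstick_a: slim gold aluminium lipstick tube standing upright, 19 mm across, 78 mm tall, origin at its foot; bystander
- lipstick_b: second slim gold lipstick tube, the same; bystander
- jar: white cream jar with a metal lid, 54 mm across, 42 mm tall, origin at its foot; bystander
- perfume: amber glass perfume bottle, 30 x 52 mm, 104 mm tall with its black cap, origin at its foot; bystander
- brush: make-up brush lying flat, 172 mm long along its x, origin on the table under it; bystander
Things that resemble listed ones, but are neither listed nor needed, are in the scene too. Leave any blue or green look-alike of the compact alone.

How it is judged (in metres and radians):
On the way, in this order (a step that is already met when the one before it is completed fails the run):
1. the button is pushed in, the lid still shut (value of joint latch_button above 0.0015 m and value of joint lid below 0.05 rad).
2. the catch has let go and the lid has popped up (value of joint lid between 0.06 and 0.5 rad), for 0.1 s.
3. the lid has been brought back onto its stop and bears on it (contact force between lid and hinge_stop above 2 N), for 0.1 s.
At the end, for the whole second after the job is handed in: the lid stands open and still, within 4 degrees of its stop (about 5 mm at its front edge), let go (distance between lid_heel2 and stop_wall2 below 0.0051 m and velocity of joint lid between -0.05 and 0.05 rad/s); the robot touches nothing.
It fails at once if the lid is forced against its stop, with more than about 8 N at its front edge (contact force between lid and hinge_stop above 40 N).
It fails at once if another thing on the vanity is shifted by more than 20 mm or tipped over (distance of any of tray, comb, lipstick_a, lipstick_b, jar, perfume, brush from where it was at the start of the episode above 0.02 m or angle between any of lipstick_a, lipstick_b, jar, perfume's own z axis and vertical above 0.3 rad).
It also fails if it takes over 58 s, if anything falls off the work surface, if the arm or the gripper's body presses on something with over 40 N, if the wrist force passes 120 N, or if a joint passes its speed limit or range.

## Robot

A 7-joint arm with a two-finger parallel gripper is mounted at the origin on the work surface. World frame = base frame: x ahead of the robot, y to its left, z up, the work surface at z = 0. Lengths are in m, angles in degrees, forces in N, time in s.
With the tool pointing down it reaches from about 0.425 to 0.875 m from the base axis. Payload 8.4 kg.
Tool frame: the origin (TCP) lies at the very end of the fingers, on their centre line; the grasp point (between the pads) lies 19 mm behind it; y points along the fingers, z is the direction in which the jaws open and shut, and the axes are right-handed (so a half turn about y gives the same grasp; the last joint's range is limited). The gripper opens to 87 mm and grips with 3 to 60 N. Pads are 19 mm wide; open, the fingers measure 117 mm over their backs; the gripper's body (75 mm by 190 mm) begins 51 mm behind the grasp point.
Start: joints at [-73.006, 19.091, 2.286, 83.961, -0.768, 76.965, -3.352], TCP at [0.251, 0.6, 0.223] pointing down, gripper open.
Joint ranges: [-147.57, 147.57], [-21.85, 119.76], [-74.77, 79.35], [14.55, 137.4], [-85.83, 265.84], [4.83, 119.75], [-152.11, 152.11]. Speed limits (degrees/s): [127.2, 127.2, 159.86, 159.86, 180, 180, 180].

## Interface

Orientations are given as a 3x3 rotation matrix whose columns are the frame's x, y, z axes.
In Python, from plant import monitor, capture, job_done gives the robot as it stands.
- The arm moves only by the shell command python3 -m jog 'ROWS' [FORCE]. ROWS is a JSON object of lists of equal length, an entry for each row: "offset": the shift along the tool's x, y, z in cm, a list of three; "delta_rot": the turn, a rotation vector about the tool's x, y, z in rad, a list of three; "gripper": the closure in counts, from 0 (fully open) to 255 (shut). A call has 1 to 5 rows; each row shifts and turns the commanded pose from where the row before left it, along the tool's axes as they then stand; what a row does not reach is not made up. A row lasts 1/12 s, in which the tool goes at most 41.7 mm and 7.16 degrees, less where a joint would pass 70% of its speed; a pose out of reach is approached as far as the arm can. A call with a gripper value outside its range is refused whole. The fingers move at their own pace and stop on an object; FORCE is the grip in N (left out, the last holds). Time passes only in rows, so rows that do not move let the fingers close. It gives the time, the measured TCP pose, the force and the opening at its end, in the units of the state.
- monitor.state(): the state, without advancing time (a new reading comes with each control period).
- capture(name): name is "scene" or "side" or "wrist"; returns a dict with "frame" (384x512x3 uint8, red, green, blue), "depth" (384x512 float32, m along the optical axis (not along the pixel's ray), 0 where there is no reading), "K" (3x3 intrinsics, pixels), "view" (4x4, takes a point from world to camera coordinates); the wrist camera has in their place "mount" (4x4, takes a point from camera to tool coordinates, whose origin is the TCP and whose axes are the tool frame's). Camera axes: x right, y up, looking along -z (the intrinsics and any distortion apply to the point x, -y, -z); pixel columns grow to the right and rows downward; lengths in m; the calibration is good to about 2 mm. A picture is of the moment at which its call begins: read the wrist's pose just before it.
- job_done(): hands the job in, once; it reports no verdict.
The state is a dict: "t": time; "qpos": joint angles; "qd": joint speeds; "tau": joint torques, N m; "tcp_pos": TCP position; "ee_rot": TCP orientation; "ft_force": force on the tool from outside, world axes, zero at the start; "moment": the same for the moment, N m; "opening": opening from 0.0 (shut) to 1.0 (fully open).
Only numpy, scipy, OpenCV 4.12 (cv2) and the standard library are available. Lean on these libraries where they do the work, as an engineer would, in place of code of your own. Each camera call takes 0.05 s, during which the arm holds its last target.

## Working session

There is one attempt and no reset: what is moved stays moved. The work goes in short steps, Python scripts to look and compute and a shell command to move; the robot and the scene stay as the last step left them, time stands still between calls to the robot, and variables do not carry over. Pictures are saved under pics/ and viewed, and the job is handed in when it is done.

```bash
ls; mkdir -p pics; python3 - <<'E'
from plant import monitor, capture
import cv2,numpy as np,pickle
s=monitor.state()
print({k:np.round(v,4).tolist() for k,v in s.items()})
d={}
for n in ["scene","side","wrist"]:
    c=capture(n); d[n]=c
    cv2.imwrite(f"pics/{n}0.png",c["frame"][:,:,::-1]); print(n,c["K"].tolist(),np.round(c.get("view",c.get("mount")),4).tolist(),[k for k in c])
pickle.dump((s,d),open("c0.pkl","wb"))
E
```

```text
pics
{'t': 0.0, 'qpos': [-73.0059, 19.1315, 2.2843, 84.0119, -0.7673, 76.9642, -3.3499], 'qd': [-0.1255, 0.0212, -0.013, 0.0454, -0.0728, -0.0785, 0.0753], 'tau': [-0.0005, -65.6355, 1.3351, -40.3796, -0.0597, 0.0452, 0.0002], 'tcp_pos': [0.2505, 0.5993, 0.2217], 'ee_rot': [[0.9227, -0.0005, 0.3855], [-0.3855, -0.0015, 0.9227], [0.0001, -1.0, -0.0016]], 'ft_force': [0.814, -0.1936, 0.0961], 'moment': [-0.0524, 0.0128, 0.0146], 'opening': 1.0002}
scene [[353.5076243395346, 0.0, 254.20709108302316], [0.0, 353.5076243395346, 187.1021040474474], [0.0, 0.0, 1.0]] [[-0.8701, 0.4929, -0.0005, 0.5294], [-0.3894, -0.6868, 0.6138, 0.1749], [0.3022, 0.5342, 0.7895, -1.1595], [0.0, 0.0, 0.0, 1.0]] ['frame', 'depth', 'K', 'view']
side [[368.06591427384245, 0.0, 258.58961263959407], [0.0, 368.06591427384245, 193.355739356037], [0.0, 0.0, 1.0]] [[0.9897, -0.1413, 0.022, -0.5849], [0.0494, 0.4821, 0.8747, -0.0463], [-0.1342, -0.8646, 0.4842, -0.8669], [0.0, 0.0, 0.0, 1.0]] ['frame', 'depth', 'K', 'view']
wrist [[329.01233495189535, 0.0, 255.65018629832733], [0.0, 329.01233495189535, 197.50059604268952], [0.0, 0.0, 1.0]] [[-0.0007, -0.9693, -0.2459, -0.0667], [0.0008, 0.2459, -0.9693, -0.1618], [1.0, -0.0009, 0.0006, -0.0012], [0.0, 0.0, 0.0, 1.0]] ['frame', 'depth', 'K', 'mount']
```

View pics/scene0.png

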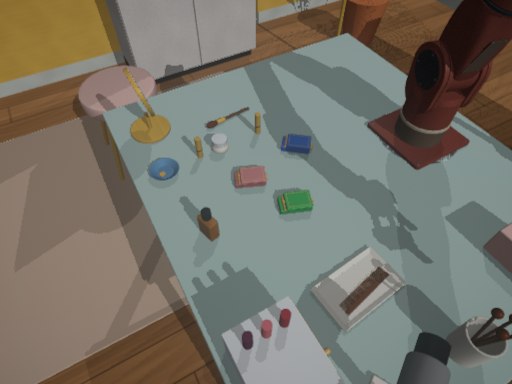

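View pics/side0.png

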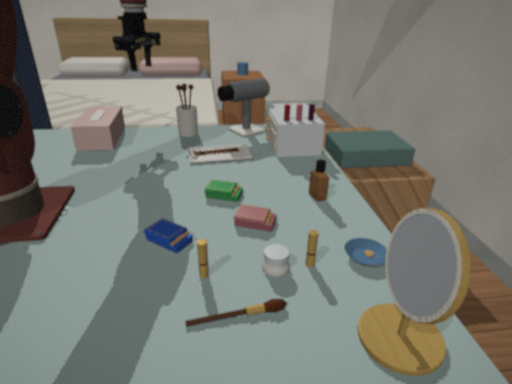

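View pics/wrist0.png

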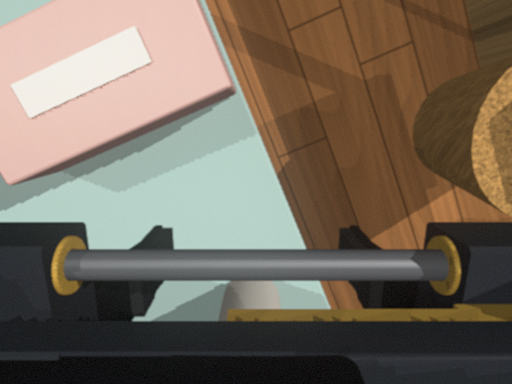

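```bash
cat > h.py <<'E'
import numpy as np,cv2
def proj(c,P,view=None):
    V=c["view"] if view is None else view
    P=np.atleast_2d(P); q=P@V[:3,:3].T+V[:3,3]
    K=c["K"]; z=-q[:,2]
    return np.c_[K[0,0]*q[:,0]/z+K[0,2], -K[1,1]*q[:,1]/z+K[1,2]]
def ray(c,uv,view=None):
    V=c["view"] if view is None else view
    uv=np.atleast_2d(uv);K=c["K"]
    d=np.c_[(uv[:,0]-K[0,2])/K[0,0],-(uv[:,1]-K[1,2])/K[1,1],-np.ones(len(uv))]
    R=V[:3,:3]; o=-R.T@V[:3,3]
    return o,d@R
def onz(c,uv,z,view=None):
    o,d=ray(c,uv,view); return o+d*((z-o[2])/d[:,2])[:,None]
def wview(s,c):
    T=np.eye(4);T[:3,:3]=np.array(s["ee_rot"]);T[:3,3]=s["tcp_pos"]
    return np.linalg.inv(T@c["mount"])
E
python3 - <<'E'
import pickle,cv2,numpy as np
from h import *
s,d=pickle.load(open("c0.pkl","rb"))
a=d["scene"]["frame"][150:220,215:335];b=d["side"]["frame"][170:255,140:290]
A=cv2.resize(a,None,fx=5,fy=5,interpolation=2);B=cv2.resize(b,None,fx=4,fy=4,interpolation=2)
cv2.imwrite("pics/cs.png",A[:,:,::-1]);cv2.imwrite("pics/cd.png",B[:,:,::-1])
for n,uv in [("scene",[[251,177],[297,143],[296,201],[199,148],[258,123],[220,144],[209,225]]),("side",[[255,217],[168,235],[224,190],[312,250],[203,260],[276,262],[319,185]])]:
    print(n,np.round(onz(d[n],uv,0.025),3).tolist())
E
```

```text
scene [[0.569, -0.088, 0.025], [0.378, -0.137, 0.025], [0.504, 0.046, 0.025], [0.652, -0.267, 0.025], [0.438, -0.276, 0.025], [0.588, -0.251, 0.025], [0.742, -0.001, 0.025]]
side [[0.565, -0.118, 0.025], [0.377, -0.167, 0.025], [0.504, 0.017, 0.025], [0.662, -0.249, 0.025], [0.448, -0.256, 0.025], [0.584, -0.277, 0.025], [0.754, 0.019, 0.025]]
```

View pics/cs.png

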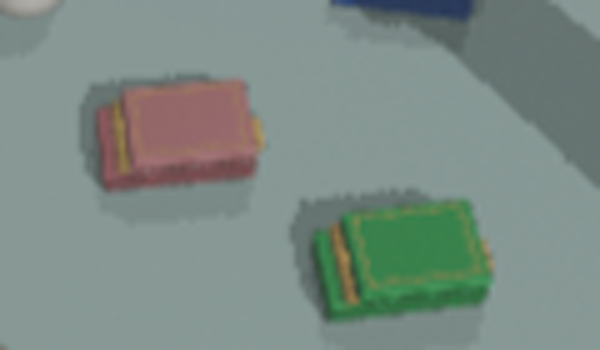

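View pics/cd.png

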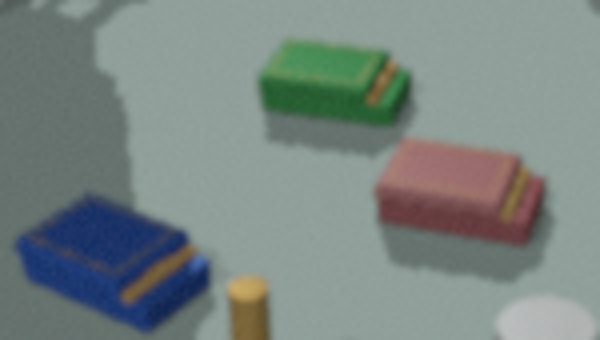

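```bash
python3 - <<'E'
import pickle,cv2,numpy as np
from h import *
s,d=pickle.load(open("c0.pkl","rb"))
for n,(r0,r1,c0,c1) in [("scene",(155,195,228,275)),("side",(198,235,228,282))]:
    c=d[n];f=c["frame"].astype(int)
    hsv=cv2.cvtColor(c["frame"],cv2.COLOR_RGB2HSV)
    m=((f[...,0]-f[...,1])>25).astype(np.uint8);M=np.zeros_like(m);M[r0:r1,c0:c1]=m[r0:r1,c0:c1]
    V=hsv[...,2]
    vals=V[M>0]; t,_=cv2.threshold(vals.reshape(-1,1),0,255,cv2.THRESH_OTSU); print(n,M.sum(),t)
    T=((M>0)&(V>t)).astype(np.uint8)
    T=cv2.morphologyEx(T,cv2.MORPH_OPEN,np.ones((2,2)))
    cn=max(cv2.findContours(T,0,1)[0],key=cv2.contourArea)[:,0]
    P=onz(c,cn,0.029)
    r=cv2.minAreaRect((P[:,:2]*1000).astype(np.float32)); print(r)
    im=cv2.resize(c["frame"][r0:r1,c0:c1],None,fx=8,fy=8,interpolation=0)
    cv2.drawContours(im,[(cn-[c0,r0])*8+4],-1,(255,255,0),1)
    bp=np.c_[cv2.boxPoints(r)/1000,np.full(4,.029)]
    cv2.polylines(im,[((proj(c,bp)-[c0,r0]+.5)*8).astype(int)],True,(0,255,255),1)
    cv2.imwrite(f"pics/lid_{n}.png",im[:,:,::-1])
E
```

```text
scene 526 134.0
((561.1283569335938, -86.46473693847656), (57.664520263671875, 70.2874984741211), 67.98297119140625)
side 759 131.0
((561.1859130859375, -108.38693237304688), (54.51927185058594, 68.2426528930664), 67.68738555908203)
```

```bash
python3 - <<'E'
import pickle,cv2,numpy as np
from h import *
s,d=pickle.load(open("c0.pkl","rb"))
def pt(n,u,v):
    c=d[n];o,dd=ray(c,[[u,v]]);return np.round(o+dd[0]*c["depth"][v,u],4)
for n,l in [("scene",[(251,175),(246,172),(256,180),(251,200),(230,195),(297,143),(298,203),(220,139)]),("side",[(250,213),(255,210),(245,216),(235,230),(250,240),(168,233),(222,186),(276,254)])]:
    for p in l: print(n,p,pt(n,*p))
E
```

```text
scene (251, 175) [ 0.567  -0.0919  0.0286]
scene (246, 172) [ 0.5736 -0.1098  0.0273]
scene (256, 180) [ 0.562  -0.0716  0.0245]
scene (251, 200) [ 0.5998 -0.0336 -0.0013]
scene (230, 195) [ 0.6432 -0.0788 -0.0018]
scene (297, 143) [ 0.3811 -0.1332  0.0298]
scene (298, 203) [0.5035 0.0552 0.0262]
scene (220, 139) [ 0.5848 -0.2551  0.0415]
side (250, 213) [ 0.5559 -0.1027  0.027 ]
side (255, 210) [ 0.5688 -0.0923  0.0278]
side (245, 216) [ 0.5431 -0.115   0.0275]
side (235, 230) [ 0.5194 -0.1256 -0.0015]
side (250, 240) [ 0.5484 -0.1675 -0.001 ]
side (168, 233) [ 0.377  -0.1604  0.0257]
side (222, 186) [0.4999 0.0358 0.0267]
side (276, 254) [ 0.5843 -0.2721  0.0398]
```

View pics/lid_scene.png

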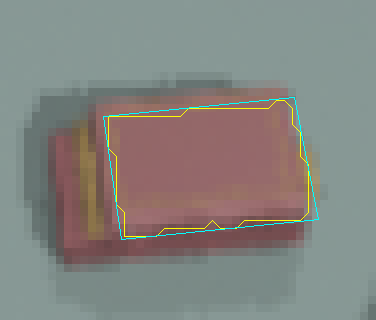

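View pics/lid_side.png

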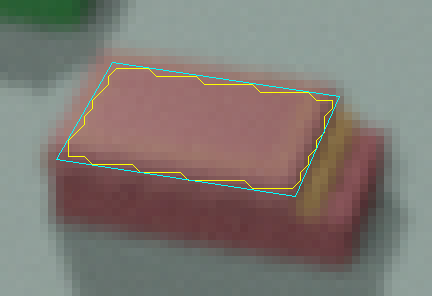

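```bash
python3 - <<'E'
import pickle,cv2,numpy as np
from h import *
s,d=pickle.load(open("c0.pkl","rb"))
G={}
for n in ["scene","side"]:
    c=d[n];v,u=np.mgrid[0:384,0:512];o,dd=ray(c,np.c_[u.ravel(),v.ravel()]);z=c["depth"].ravel();P=(o+dd*z[:,None])[z>0]
    P=P[(P[:,0]>.1)&(P[:,0]<.95)&(P[:,1]>-.4)&(P[:,1]<.7)&(P[:,2]<.35)&(P[:,2]>.01)]
    for p in P:
        k=(int(p[0]//.05),int(p[1]//.05));G[k]=max(G.get(k,0),p[2])
print("cols x from .1..; values cm")
for j in range(13,-9,-1): print("%5.2f"%(j*.05)," ".join("%3d"%round(100*G.get((i,j),0)) for i in range(2,19)))
E
```

```text
cols x from .1..; values cm
 0.65   0   0  30  33  33   0   0   0   0   0   0   0   0   0   0   0   0
 0.60   8   8  30  35  33   0   0   0   0   0   0   0   0   0   0   0   0
 0.55   8   8  35  35   0  17  15   0   0   1  19  19  17   0   0   0   0
 0.50   9  33  35  35   0  18  18   0  18  19  19  19  17  11  11   0   0
 0.45   9   8  33   0   0  18  17   0  18  19  18  11  11  11  11   0   0
 0.40   9   9   0   0   0   0   0   0   0   0   0  11  11  11  11   0   0
 0.35   9   9   0   0   0   0   1   1   1   1   1  11  11  11  11   0   0
 0.30   0   0   0   0   0   0   1   1   1   1   1  11  16  16  16   0   0
 0.25   0   0   0   0   0   0   1   1   1   1   1  11  11  11  11   0   0
 0.20   0   0   0   0   0   0   0   0   0   0   0   0   0   0   0   0   0
 0.15   0   0   0   0   0   0   0   0   0   0   0   0   0   0   0   0   0
 0.10   1   0   0   0   0   0   0   0   0   0   0   0   0   0   0   0   0
 0.05   2   0   0   0   0   0   0   3   3   2   0   0   0   0   0   0   0
 0.00   1   0   0   0   0   0   0   3   3   2   0   0  11  11   0   0   0
-0.05   1   0   0   0   0   0   0   0   3   0   0   0  10  10   0   0   0
-0.10   2   0   0   0   0   3   0   0   3   3   3   0   0   0   0   0   0
-0.15   1   0   0   0   3   3   3   0   3   3   2   0   0   0   0   0   0
-0.20   0   0   0   0   3   3   3   0   0   0   0   0   0   0   0   0   0
-0.25   0   0   0   0   0   0   0   0   0   4   8   8   2   2   2   0   0
-0.30   0   0   0   0   0   0   8   8   0   4   8   8   2   2   2   0   0
-0.35   0   0   0   0   0   0   0   0   0   1   0   0   0   0   0   0   0
-0.40   0   0   0   0   0   0   1   1   2   2   0   0  19  21   0   0   0
```

```bash
python3 -m jog '{"offset":[[2.6,-0.6,-2.1],[2.6,-0.6,-2.1],[2.6,-0.6,-2.1],[2.6,-0.6,-2.1],[2.6,0,-2.1]],"delta_rot":[[0,0,0],[0,0,0],[0,0,0],[0,0,0],[0,0,0]],"gripper":[0,0,0,0,0]}'
python3 -m jog '{"offset":[[2.6,0,-2.1],[2.6,0,-2.1],[2.6,0,-2.1],[2.6,0,-2.1],[2.6,0,-2.1]],"delta_rot":[[0,0,0],[0,0,0],[0,0,0],[0,0,0],[0,0,0]],"gripper":[0,0,0,0,0]}'
python3 -m jog '{"offset":[[2.6,0,-2.1],[2.6,0,-2.1],[2.6,0,-2.1],[2.6,0,-2.1],[2.6,0,-2.1]],"delta_rot":[[0,0,0],[0,0,0],[0,0,0],[0,0,0],[0,0,0]],"gripper":[0,0,0,0,0]}'
python3 -m jog '{"offset":[[2.6,0,-2.1],[2.6,0,-2.1],[2.6,0,-2.1],[2.6,0,-2.1],[2.6,0,-2.1]],"delta_rot":[[0,0,0],[0,0,0],[0,0,0],[0,0,0],[0,0,0]],"gripper":[0,0,0,0,0]}'
```

```text
t: 0.57
tcp_pos: [0.3308, 0.4516, 0.2475]
ee_rot: [[0.923, 0.001, 0.386], [-0.386, 0.001, 0.923], [0.0, -1.0, 0.001]]
ft_force: [1.4, 0.1, 0.7]
opening: 1.002
t: 0.98
tcp_pos: [0.4099, 0.3041, 0.2465]
ee_rot: [[0.923, -0.0, 0.386], [-0.386, 0.0, 0.923], [-0.0, -1.0, 0.0]]
ft_force: [1.2, -0.6, 0.2]
opening: 0.998
t: 1.4
tcp_pos: [0.4894, 0.1571, 0.2465]
ee_rot: [[0.923, -0.0, 0.385], [-0.385, 0.0, 0.923], [-0.0, -1.0, 0.0]]
ft_force: [0.4, 0.8, 0.4]
opening: 1.004
t: 1.82
tcp_pos: [0.5689, 0.0102, 0.2465]
ee_rot: [[0.923, 0.0, 0.385], [-0.385, 0.0, 0.923], [0.0, -1.0, 0.0]]
ft_force: [0.0, 0.7, 0.1]
opening: 1.001
```

```bash
python3 -m jog '{"offset":[[2.6,0.8,-2.1],[2.6,0.8,-2.1],[2.6,0.8,-2.1],[2.6,0.8,-2.1],[2.6,0.8,-2.1]],"delta_rot":[[0,0,0],[0,0,0],[0,0,0],[0,0,0],[0,0,0]],"gripper":[0,0,0,0,0]}'
python3 -m jog '{"offset":[[0,0,0],[0,0,0]],"delta_rot":[[0,0,0],[0,0,0]],"gripper":[0,0]}'
python3 - <<'E'
from plant import monitor, capture
import cv2,pickle
s=monitor.state();c=capture("wrist")
cv2.imwrite("pics/w1.png",c["frame"][:,:,::-1]);pickle.dump((s,c),open("w1.pkl","wb"))
E
```

```text
t: 2.23
tcp_pos: [0.6484, -0.1365, 0.2058]
ee_rot: [[0.923, -0.0, 0.385], [-0.385, 0.0, 0.923], [-0.0, -1.0, -0.0]]
ft_force: [-0.0, 1.6, 0.6]
opening: 0.999
t: 2.4
tcp_pos: [0.6474, -0.1378, 0.2052]
ee_rot: [[0.921, -0.002, 0.389], [-0.389, -0.001, 0.921], [-0.002, -1.0, -0.002]]
ft_force: [-1.5, 0.1, -0.8]
opening: 1.0
```

View pics/w1.png

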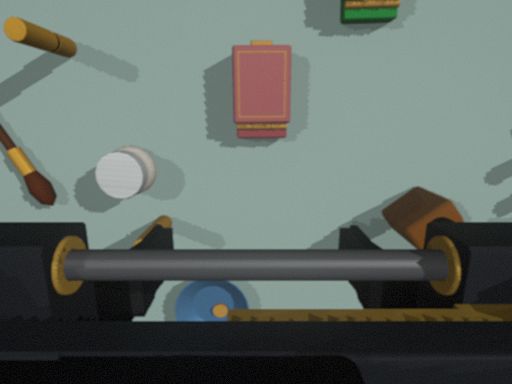

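The wrist view shows the rose palette. The lid centre is at (262,85), the gold button at (262,43) on the robot side, and the hinge bar at (261,127). The look-alikes are green at (369,10) here, plus blue at scene (297,143). Rose is the one I want.

```bash
cat > fit.py <<'E'
import pickle,cv2,numpy as np,sys
from h import *
s,c=pickle.load(open(sys.argv[1],"rb"));V=wview(s,c)
f=c["frame"].astype(int)
m=(((f[...,0]-f[...,1])>40)&(abs(f[...,1]-f[...,2])<40)).astype(np.uint8)
m[:, :200]=0;m[:,330:]=0;m[200:]=0
m=cv2.morphologyEx(m,cv2.MORPH_CLOSE,np.ones((3,3)))
m[123:]=0
cn=max(cv2.findContours(m,0,1)[0],key=cv2.contourArea)[:,0]
P=onz(c,cn,0.029,V)
r=cv2.minAreaRect((P[:,:2]*1000).astype(np.float32)); print(r)
print(np.round(onz(c,cv2.boxPoints(cv2.minAreaRect(cn)),.029,V),4).tolist(), cv2.boxPoints(cv2.minAreaRect(cn)).tolist())
g=((f[...,0]-f[...,2])>60)&(f[...,1]-f[...,2]>25)
g[55:]=0;g[:,:230]=0;g[:,300:]=0
v,u=np.nonzero(g);print("gold",u.min(),u.max(),v.min(),v.max(),np.round(onz(c,[[u.mean(),v.min()]],.010,V),4))
im=cv2.resize(c["frame"][20:150,200:330],None,fx=4,fy=4,interpolation=0)
cv2.drawContours(im,[(cn-[200,20])*4+2],-1,(255,255,0),1);cv2.imwrite("pics/fit.png",im[:,:,::-1])
E
python3 fit.py w1.pkl
```

```text
((561.1067504882812, -97.12252807617188), (54.714969635009766, 70.45594024658203), 67.47826385498047)
[[0.5181, -0.1086, 0.029], [0.5391, -0.0587, 0.029], [0.6046, -0.0844, 0.029], [0.5824, -0.1369, 0.029]] [[233.0, 45.0], [290.0, 45.0], [290.0, 121.0], [233.0, 121.0]]
gold 237 285 41 54 [[ 0.5218 -0.0811  0.01  ]]
```

View pics/fit.png

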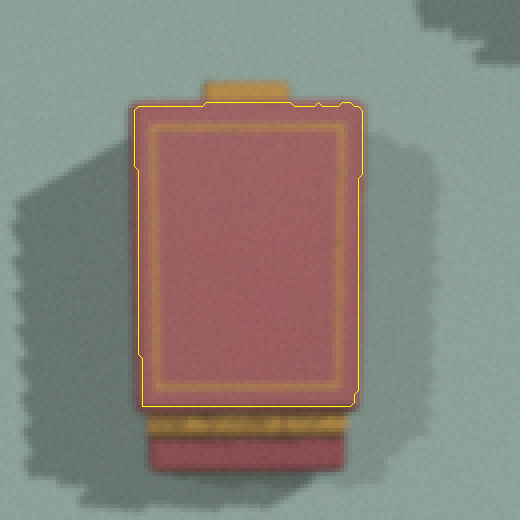

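```bash
python3 -m jog '{"offset":[[-3.3,0,0.1],[-3.3,0,0.1],[-3.3,0,0.1],[-3.3,0,0.1],[-3.3,0,0.05]],"delta_rot":[[0,0,0],[0,0,0],[0,0,0],[0,0,0],[0,0,0]],"gripper":[255,255,255,255,255]}' 20
python3 -m jog '{"offset":[[0,3.5,0],[0,3.5,0],[0,3.5,0],[0,3.5,0],[0,0,0]],"delta_rot":[[0,0,0],[0,0,0],[0,0,0],[0,0,0],[0,0,0]],"gripper":[255,255,255,255,255]}'
python3 -m jog '{"offset":[[0,0,0]],"delta_rot":[[0,0,0]],"gripper":[255]}'
python3 - <<'E'
from plant import monitor, capture
import cv2,pickle,numpy as np
for n in ["side","scene"]:
    c=capture(n); x=c["frame"][120:280,180:340] if n=="side" else c["frame"][110:230,190:350]
    cv2.imwrite(f"pics/p1_{n}.png",cv2.resize(x,None,fx=4,fy=4)[:,:,::-1])
E
```

```text
t: 2.87
tcp_pos: [0.4959, -0.0653, 0.2067]
ee_rot: [[0.924, 0.001, 0.383], [-0.383, 0.001, 0.924], [0.0, -1.0, 0.001]]
ft_force: [0.7, 0.9, 0.2]
opening: 0.711
t: 3.28
tcp_pos: [0.4932, -0.0655, 0.0618]
ee_rot: [[0.924, -0.008, 0.383], [-0.383, 0.0, 0.924], [-0.007, -1.0, -0.003]]
ft_force: [-1.4, -0.3, -0.8]
opening: 0.325
t: 3.37
tcp_pos: [0.4963, -0.0666, 0.0664]
ee_rot: [[0.923, -0.003, 0.384], [-0.384, -0.0, 0.923], [-0.003, -1.0, -0.001]]
ft_force: [0.6, -0.2, 0.8]
opening: 0.246
```

View pics/p1_side.png

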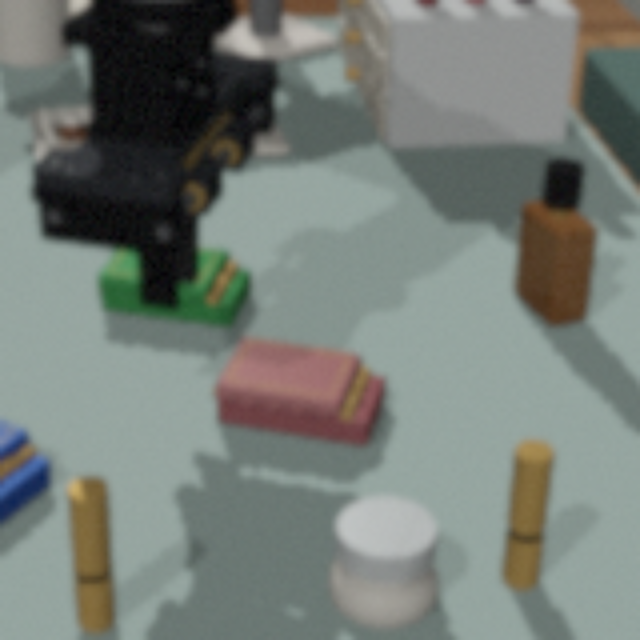

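```bash
python3 -m jog '{"offset":[[0,2.0,-0.15],[0,2.0,-0.15],[0,1.4,0],[0,0.6,0],[0,0,0]],"delta_rot":[[0,0,0],[0,0,0],[0,0,0],[0,0,0],[0,0,0]],"gripper":[255,255,255,255,255]}'
python3 -m jog '{"offset":[[0,0,0],[0,0,0]],"delta_rot":[[0,0,0],[0,0,0]],"gripper":[255,255]}'
python3 -m jog '{"offset":[[0.4,0,0],[0.4,0,0],[0,0,0]],"delta_rot":[[0,0,0],[0,0,0],[0,0,0]],"gripper":[255,255,255]}'
python3 - <<'E'
from plant import monitor, capture
import cv2,pickle,numpy as np
for i in range(3):
    s=monitor.state();print(np.round(s["tcp_pos"],4),np.round(s["ft_force"],2))
    c=capture("side")
x=c["frame"][180:250,200:300]
cv2.imwrite("pics/p2_side.png",cv2.resize(x,None,fx=6,fy=6)[:,:,::-1])
E
```

```text
t: 3.88
tcp_pos: [0.4969, -0.0701, 0.0073]
ee_rot: [[0.923, 0.001, 0.385], [-0.385, 0.0, 0.923], [0.001, -1.0, 0.001]]
ft_force: [-1.0, 0.0, 0.6]
opening: 0.011
t: 4.05
tcp_pos: [0.4975, -0.0702, 0.0082]
ee_rot: [[0.923, 0.002, 0.385], [-0.385, 0.0, 0.923], [0.002, -1.0, 0.001]]
ft_force: [0.5, -0.7, -1.0]
opening: 0.007
t: 4.3
tcp_pos: [0.5051, -0.0737, 0.0073]
ee_rot: [[0.923, 0.002, 0.386], [-0.386, -0.0, 0.923], [0.002, -1.0, 0.001]]
ft_force: [-0.2, 0.1, 0.0]
opening: 0.005
[ 0.5051 -0.0737  0.0073] [-0.16  0.14  0.03]
[ 0.5044 -0.0737  0.007 ] [0.54 0.35 0.43]
[ 0.504  -0.0736  0.0068] [-0.67 -0.16  0.23]
```

View pics/p2_side.png

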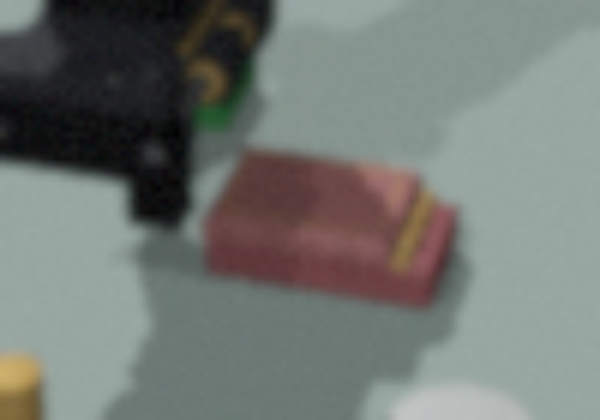

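```bash
python3 -m jog '{"offset":[[0.2,0.1,0],[0.2,0,0],[0.1,0,0],[0,0,0]],"delta_rot":[[0,0,0],[0,0,0],[0,0,0],[0,0,0]],"gripper":[255,255,255,255]}' | egrep "tcp|ft"
for i in 1; do python3 -m jog '{"offset":[[0.1,0,0],[0,0,0]],"delta_rot":[[0,0,0],[0,0,0]],"gripper":[255,255]}' | egrep "tcp|ft"; done
python3 -m jog '{"offset":[[0.1,0,0],[0,0,0]],"delta_rot":[[0,0,0],[0,0,0]],"gripper":[255,255]}' | egrep "tcp|ft"
python3 -m jog '{"offset":[[0.1,0,0],[0,0,0]],"delta_rot":[[0,0,0],[0,0,0]],"gripper":[255,255]}' | egrep "tcp|ft"
```

```text
tcp_pos: [0.5085, -0.0755, 0.0055]
ft_force: [0.1, 0.4, 0.3]
tcp_pos: [0.5093, -0.0757, 0.0056]
ft_force: [0.6, 0.1, -0.1]
tcp_pos: [0.5103, -0.0761, 0.0056]
ft_force: [-0.7, -0.7, 0.2]
tcp_pos: [0.511, -0.0765, 0.0055]
ft_force: [0.1, 0.5, -0.6]
```

```bash
python3 -m jog '{"offset":[[0.1,0,0],[0.1,0,0],[0,0,0]],"delta_rot":[[0,0,0],[0,0,0],[0,0,0]],"gripper":[255,255,255]}' | egrep "tcp|ft"
python3 -m jog '{"offset":[[0.1,0,0],[0,0,0]],"delta_rot":[[0,0,0],[0,0,0]],"gripper":[255,255]}' | egrep "tcp|ft"
python3 -m jog '{"offset":[[0.1,0,0],[0,0,0]],"delta_rot":[[0,0,0],[0,0,0]],"gripper":[255,255]}' | egrep "tcp|ft"
python3 - <<'E'
from plant import monitor, capture
import cv2,numpy as np
F=[]
for i in range(4):
    c=capture("side");F.append(monitor.state()["ft_force"])
print(np.mean(F,0))
cv2.imwrite("pics/p3_side.png",cv2.resize(c["frame"][180:250,200:300],None,fx=6,fy=6)[:,:,::-1])
E
```

```text
tcp_pos: [0.5125, -0.0771, 0.0054]
ft_force: [-3.2, 1.7, 2.2]
tcp_pos: [0.5135, -0.0776, 0.0054]
ft_force: [-3.8, 1.4, 2.3]
tcp_pos: [0.5146, -0.078, 0.0054]
ft_force: [-4.3, 2.2, 1.0]
[-3.19867139  1.90752602  1.14235003]
```

View pics/p3_side.png

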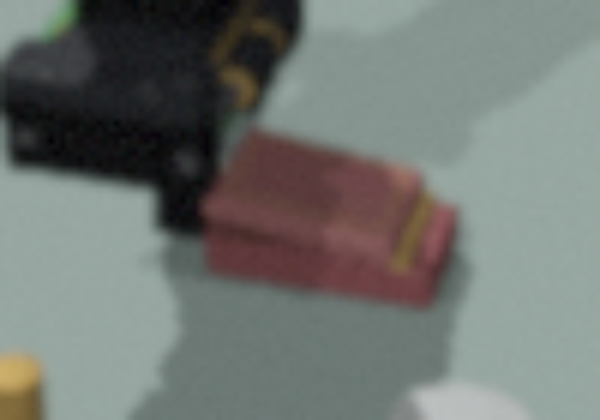

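The lid has popped: its front edge stands above the base at about (205,205) in the crop. I'll back off, rise, open the gripper and check the view.

```bash
python3 -m jog '{"offset":[[-0.5,0,0],[-1.0,0,0],[0,-2.5,0],[0,-3.0,0],[0,-1.5,0]],"delta_rot":[[0,0,0],[0,0,0],[0,0,0],[0,0,0],[0,0,0]],"gripper":[255,255,255,150,0]}' 5
python3 -m jog '{"offset":[[2.0,0,0],[2.0,0,0],[0,0,0],[0,0,0],[0,0,0]],"delta_rot":[[0,0,0],[0,0,0],[0,0,0],[0,0,0],[0,0,0]],"gripper":[0,0,0,0,0]}'
python3 -m jog '{"offset":[[0,0,0],[0,0,0],[0,0,0]],"delta_rot":[[0,0,0],[0,0,0],[0,0,0]],"gripper":[0,0,0]}'
python3 - <<'E'
from plant import monitor, capture
import cv2,pickle,numpy as np
d={}
P=[];F=[]
for n in ["side","scene","wrist"]:
    s=monitor.state();P.append(s["tcp_pos"]);F.append(s["ft_force"])
    d[n]=capture(n)
print(np.round(np.mean(P,0),4),np.mean(F,0))
p=np.mean(P,0)[:2]*1000-[564.3,-98.5];print("palette xy",p@[.923,-.385],p@[.385,.923])
pickle.dump((s,d),open("c4.pkl","wb"))
cv2.imwrite("pics/p4_side.png",cv2.resize(d["side"]["frame"][160:260,190:310],None,fx=5,fy=5)[:,:,::-1])
cv2.imwrite("pics/p4_w.png",d["wrist"]["frame"][:,:,::-1])
E
```

```text
t: 6.48
tcp_pos: [0.5018, -0.0726, 0.0783]
ee_rot: [[0.922, 0.004, 0.386], [-0.386, -0.0, 0.922], [0.004, -1.0, 0.001]]
ft_force: [1.4, 0.6, 0.4]
opening: 0.091
t: 6.9
tcp_pos: [0.537, -0.0876, 0.0753]
ee_rot: [[0.923, -0.0, 0.386], [-0.386, -0.0, 0.923], [-0.0, -1.0, -0.0]]
ft_force: [0.0, -0.9, -0.3]
opening: 0.453
t: 7.15
tcp_pos: [0.5373, -0.0874, 0.0755]
ee_rot: [[0.923, -0.0, 0.385], [-0.385, 0.0, 0.923], [-0.0, -1.0, 0.0]]
ft_force: [-0.2, 0.0, 0.3]
opening: 0.685
[ 0.5375 -0.0874  0.0756] [-0.01815076  0.07751802  0.17239982]
palette xy -29.03683762723689 -0.13313666243511235
```

View pics/p4_side.png

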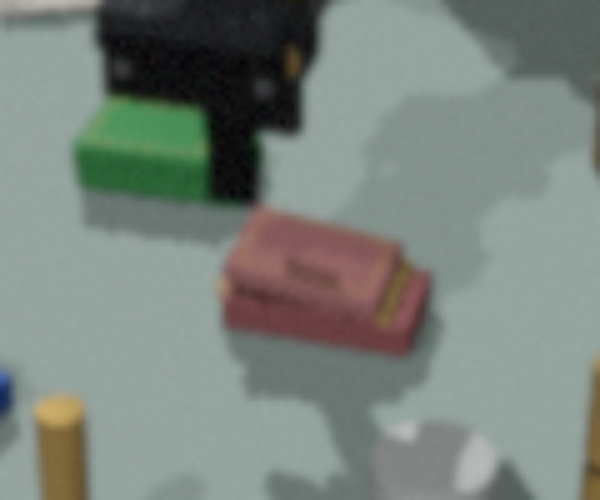

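View pics/p4_w.png

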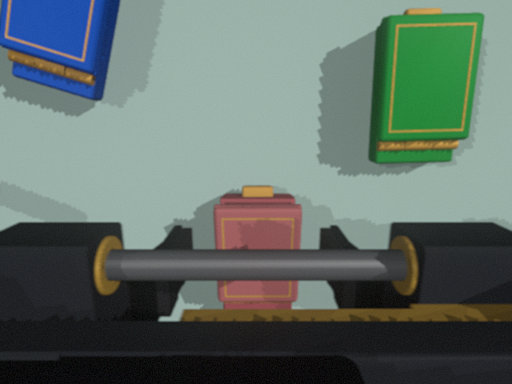

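Lid is popped and sits centred between the jaws at (258,250) in the wrist view. I'll descend astride the lid and close lightly.

```bash
python3 -m jog '{"offset":[[0,1.0,0],[0,1.0,0],[0,1.0,0],[0,1.0,0],[0,1.0,0]],"delta_rot":[[0,0,0],[0,0,0],[0,0,0],[0,0,0],[0,0,0]],"gripper":[0,0,0,0,0]}'
python3 -m jog '{"offset":[[0,0.5,0],[0,0,0],[0,0,0]],"delta_rot":[[0,0,0],[0,0,0],[0,0,0]],"gripper":[0,40,80]}' 5
python3 -m jog '{"offset":[[0,0,0],[0,0,0],[0,0,0],[0,0,0],[0,0,0]],"delta_rot":[[0,0,0],[0,0,0],[0,0,0],[0,0,0],[0,0,0]],"gripper":[100,100,120,120,120]}' 5
python3 -m jog '{"offset":[[0,0,0],[0,0,0],[0,0,0]],"delta_rot":[[0,0,0],[0,0,0],[0,0,0]],"gripper":[120,120,120]}' 5
python3 - <<'E'
from plant import monitor, capture
import cv2,pickle,numpy as np
P=[];F=[]
for n in ["side","wrist","side"]:
    s=monitor.state();P.append(s["tcp_pos"]);F.append(s["ft_force"])
    c=capture(n)
    if n=="wrist": cv2.imwrite("pics/p5_w.png",c["frame"][:,:,::-1])
print(np.round(np.mean(P,0),4),np.mean(F,0),s["opening"])
p=np.mean(P,0)[:2]*1000-[564.3,-98.5];print("palette xy",p@[.923,-.385],p@[.385,.923])
cv2.imwrite("pics/p5_side.png",cv2.resize(c["frame"][160:260,190:310],None,fx=5,fy=5)[:,:,::-1])
E
```

```text
t: 7.72
tcp_pos: [0.5373, -0.0877, 0.024]
ee_rot: [[0.923, -0.001, 0.386], [-0.386, -0.0, 0.923], [-0.001, -1.0, -0.001]]
ft_force: [-0.1, 0.2, 0.7]
opening: 0.998
t: 7.97
tcp_pos: [0.5376, -0.0878, 0.0202]
ee_rot: [[0.923, -0.001, 0.386], [-0.386, -0.0, 0.923], [-0.001, -1.0, -0.001]]
ft_force: [-0.2, 0.8, -0.1]
opening: 0.919
t: 8.38
tcp_pos: [0.5384, -0.0868, 0.021]
ee_rot: [[0.923, 0.001, 0.385], [-0.385, 0.001, 0.923], [0.001, -1.0, 0.001]]
ft_force: [1.2, 3.7, 1.0]
opening: 0.651
t: 8.63
tcp_pos: [0.5383, -0.0868, 0.0208]
ee_rot: [[0.923, 0.001, 0.385], [-0.385, 0.001, 0.923], [0.0, -1.0, 0.001]]
ft_force: [1.6, 5.6, 0.7]
opening: 0.653
[ 0.5383 -0.0868  0.0208] [1.63161139 5.44205204 0.77199406] 0.6548677854082976
palette xy -28.48807065515484 0.7518150065435921
```

View pics/p5_side.png

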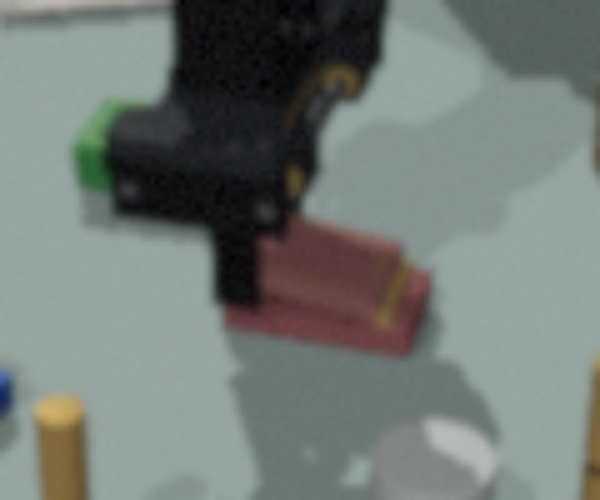

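View pics/p5_w.png

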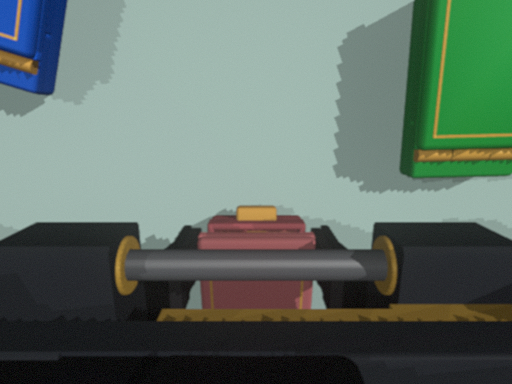

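```bash
python3 -m jog '{"offset":[[0,0,0.1],[0,0,0]],"delta_rot":[[0,0,0],[0,0,0]],"gripper":[120,120]}' 5
python3 - <<'E'
import numpy as np
a=.12+.12*np.arange(16)
x=36-66.5*np.cos(a)+5*np.sin(a);z=19+66.5*np.sin(a)+5*np.cos(a)
for i in range(15): print(round(a[i+1],2),np.round([(x[i+1]-x[i])/10,-(z[i+1]-z[i])/10],2), round(x[i+1],1),round(z[i+1]-11,1))
E
```

```text
t: 8.95
tcp_pos: [0.5383, -0.0868, 0.0207]
ee_rot: [[0.923, 0.0, 0.386], [-0.386, -0.0, 0.923], [0.0, -1.0, -0.0]]
ft_force: [0.8, 2.1, 2.1]
opening: 0.655
0.24 [ 0.2  -0.77] -27.4 28.7
0.36 [ 0.29 -0.74] -24.5 36.1
0.48 [ 0.38 -0.7 ] -20.7 43.1
0.6 [ 0.46 -0.65] -16.1 49.7
0.72 [ 0.54 -0.59] -10.7 55.6
0.84 [ 0.6  -0.52] -4.7 60.9
0.96 [ 0.66 -0.45] 2.0 65.3
1.08 [ 0.71 -0.37] 9.1 69.0
1.2 [ 0.75 -0.28] 16.6 71.8
1.32 [ 0.78 -0.19] 24.3 73.7
1.44 [ 0.79 -0.09] 32.3 74.6
1.56 [0.8 0. ] 40.3 74.6
1.68 [0.79 0.1 ] 48.2 73.6
1.8 [0.78 0.19] 56.0 71.6
1.92 [0.75 0.28] 63.5 68.8
```

```bash
python3 -m jog '{"offset":[[0.1,-0.39,0],[0.1,-0.38,0],[0.14,-0.37,0],[0.15,-0.37,0],[0,0,0]],"delta_rot":[[0,0,0],[0,0,0],[0,0,0],[0,0,0],[0,0,0]],"gripper":[120,120,120,120,120]}' 5 | egrep "tcp|ft|open"
python3 -m jog '{"offset":[[0.19,-0.35,0],[0.19,-0.35,0],[0.23,-0.33,0],[0.23,-0.32,0],[0,0,0]],"delta_rot":[[0,0,0],[0,0,0],[0,0,0],[0,0,0],[0,0,0]],"gripper":[120,120,120,120,120]}' 5 | egrep "tcp|ft|open"
python3 - <<'E'
from plant import monitor, capture
import cv2,numpy as np
P=[];F=[]
for n in ["side","wrist","side"]:
    s=monitor.state();P.append(s["tcp_pos"]);F.append(s["ft_force"])
    c=capture(n)
print(np.round(np.mean(P,0),4),np.mean(F,0),s["opening"])
p=np.mean(P,0)[:2]*1000-[564.3,-98.5];print("palette xy",p@[.923,-.385],p@[.385,.923])
cv2.imwrite("pics/p6_side.png",cv2.resize(c["frame"][160:260,190:310],None,fx=5,fy=5)[:,:,::-1])
E
```

```text
tcp_pos: [0.5428, -0.0886, 0.0364]
ft_force: [-1.1, 2.9, 1.5]
opening: 0.654
tcp_pos: [0.551, -0.092, 0.05]
ft_force: [-1.5, 4.6, 3.2]
opening: 0.652
[ 0.5509 -0.092   0.0497] [-1.40270994  3.90695799  3.16268712] 0.6555363792766544
palette xy -14.892725733331321 0.8723886246839597
```

View pics/p6_side.png

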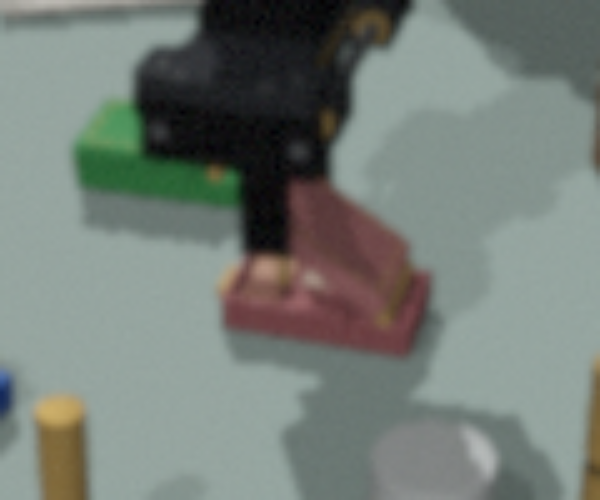

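```bash
python3 -m jog '{"offset":[[0.19,-0.37,0.05],[0.23,-0.33,0],[0.29,-0.27,0],[0.30,-0.25,0],[0,0,0]],"delta_rot":[[0,0,0],[0,0,0],[0,0,0],[0,0,0],[0,0,0]],"gripper":[120,120,120,120,120]}' 5 | egrep "tcp|ft|open"
python3 -m jog '{"offset":[[0.33,-0.23,0],[0.33,-0.22,0],[0.35,-0.19,0],[0.36,-0.18,0],[0,0,0]],"delta_rot":[[0,0,0],[0,0,0],[0,0,0],[0,0,0],[0,0,0]],"gripper":[120,120,120,120,120]}' 5 | egrep "tcp|ft|open"
python3 - <<'E'
from plant import monitor, capture
import cv2,numpy as np
P=[];F=[]
for n in ["side","wrist","side"]:
    s=monitor.state();P.append(s["tcp_pos"]);F.append(s["ft_force"])
    c=capture(n)
print(np.round(np.mean(P,0),4),np.mean(F,0),s["opening"])
f=np.mean(F,0);p=np.mean(P,0)[:2]*1000-[564.3,-98.5];print("palette xy",p@[.923,-.385],p@[.385,.923],"F",f[:2]@[.923,-.385],f[:2]@[.385,.923],f[2])
cv2.imwrite("pics/p7_side.png",cv2.resize(c["frame"][160:260,190:310],None,fx=5,fy=5)[:,:,::-1])
E
```

```text
tcp_pos: [0.5605, -0.0959, 0.062]
ft_force: [-1.8, 2.5, 2.9]
opening: 0.652
tcp_pos: [0.5735, -0.1013, 0.0701]
ft_force: [-1.9, 0.5, 3.0]
opening: 0.654
[ 0.5734 -0.1012  0.07  ] [-0.84319737  0.14920825  2.81802152] 0.6499829034627321
palette xy 9.435286933384612 0.9988926933544008 F -0.835716349690391 -0.18691176884310254 2.8180215227856844
```

View pics/p7_side.png

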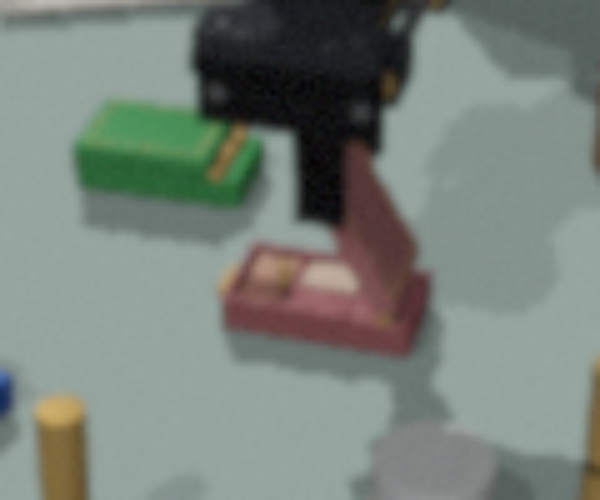

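```bash
python3 -m jog '{"offset":[[0.37,-0.22,0],[0.38,-0.19,0],[0.39,-0.12,0],[0.39,-0.09,0],[0,0,0]],"delta_rot":[[0,0,0],[0,0,0],[0,0,0],[0,0,0],[0,0,0]],"gripper":[120,120,120,120,120]}' 5 | egrep "tcp|ft|open"
python3 -m jog '{"offset":[[0.39,-0.06,0],[0.4,-0.03,0],[0.2,0,0],[0.2,0,0],[0,0,0]],"delta_rot":[[0,0,0],[0,0,0],[0,0,0],[0,0,0],[0,0,0]],"gripper":[120,120,120,120,120]}' 5 | egrep "tcp|ft|open"
cat > m.py <<'E'
from plant import monitor, capture
import cv2,numpy as np,sys
P=[];F=[]
for n in ["side","wrist","side","side"]:
    s=monitor.state();P.append(s["tcp_pos"]);F.append(s["ft_force"])
    c=capture(n)
f=np.mean(F,0);p=np.mean(P,0)[:2]*1000-[564.3,-98.5];z=1000*np.mean(P,0)[2]
print("t",s["t"],"palette xyz",np.round([p@[.923,-.385],p@[.385,.923],z],2),"F",np.round([f[:2]@[.923,-.385],f[:2]@[.385,.923],f[2]],2),"op",round(s["opening"],3))
cv2.imwrite(f"pics/{sys.argv[1]}.png",cv2.resize(c["frame"][160:260,190:310],None,fx=5,fy=5)[:,:,::-1])
E
python3 m.py p8
```

```text
tcp_pos: [0.5876, -0.1071, 0.076]
ft_force: [-0.9, -1.2, 0.3]
opening: 0.659
tcp_pos: [0.5983, -0.1116, 0.077]
ft_force: [-0.4, -2.5, 2.7]
opening: 0.651
t 11.9 palette xyz [36.31  1.06 76.96] F [ 0.72 -2.45  3.2 ] op 0.654
```

View pics/p8.png

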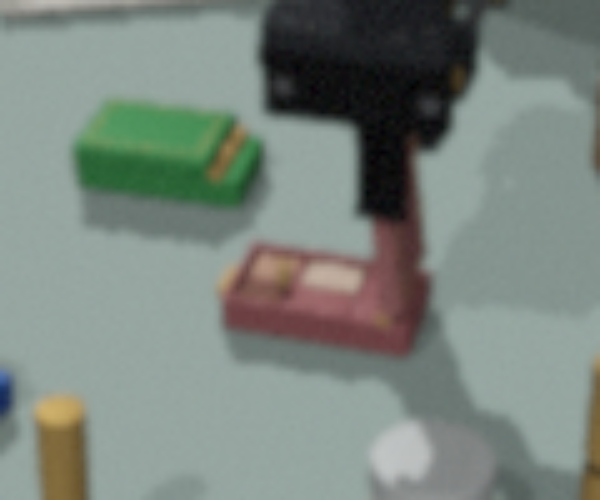

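```bash
python3 -m jog '{"offset":[[0,0,0],[0,0,0],[0,0,0],[0,0,0],[0,0,0]],"delta_rot":[[0,0,0],[0,0,0],[0,0,0],[0,0,0],[0,0,0]],"gripper":[80,40,0,0,0]}' 5 | egrep "tcp|ft|open"
python3 -m jog '{"offset":[[-1.0,0,0],[-1.5,0,-0.1],[-1.5,0,0],[-0.5,0,0],[0,0,0]],"delta_rot":[[0,0,0],[0,0,0],[0,0,0],[0,0,0],[0,0,0]],"gripper":[0,0,0,150,255]}' 20 | egrep "tcp|ft|open"
python3 -m jog '{"offset":[[0,0,0],[0,0,0],[0,0,0],[0,0,0],[0,0,0]],"delta_rot":[[0,0,0],[0,0,0],[0,0,0],[0,0,0],[0,0,0]],"gripper":[255,255,255,255,255]}' 20 | egrep "tcp|ft|open"
python3 -m jog '{"offset":[[0,0,0],[0,0,0],[0,0,0],[0,0,0],[0,0,0]],"delta_rot":[[0,0,0],[0,0,0],[0,0,0],[0,0,0],[0,0,0]],"gripper":[255,255,255,255,255]}' 20 | egrep "tcp|ft|open"
python3 m.py p9
```

```text
tcp_pos: [0.5976, -0.1107, 0.0765]
ft_force: [-1.0, 0.2, 0.9]
opening: 0.902
tcp_pos: [0.5546, -0.0938, 0.0767]
ft_force: [0.1, 1.1, -1.0]
opening: 0.92
tcp_pos: [0.556, -0.0949, 0.0766]
ft_force: [-0.1, -0.0, -0.4]
opening: 0.555
tcp_pos: [0.5558, -0.0947, 0.0767]
ft_force: [1.1, 0.3, -0.4]
opening: 0.172
t 13.7667 palette xyz [-9.35  0.28 76.67] F [ 0.11 -0.1   0.08] op 0.052
```

View pics/p9.png

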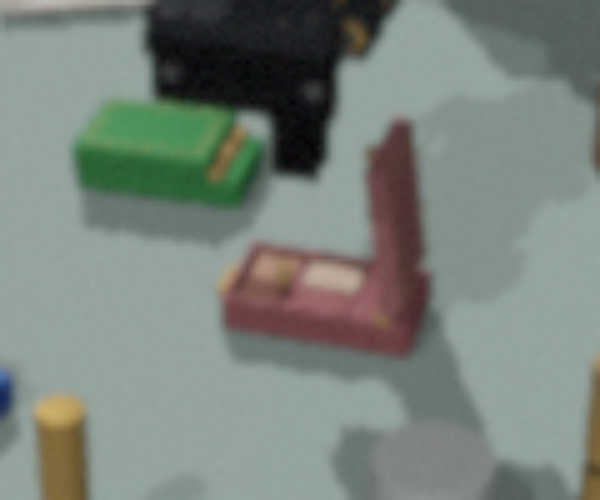

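```bash
python3 -m jog '{"offset":[[0.7,0,0],[0.7,0,0],[0.6,0,0],[0.4,0,0],[0,0,0]],"delta_rot":[[0,0,0],[0,0,0],[0,0,0],[0,0,0],[0,0,0]],"gripper":[255,255,255,255,255]}' | egrep "tcp|ft"
python3 -m jog '{"offset":[[0.2,0,0],[0.2,0,0],[0,0,0]],"delta_rot":[[0,0,0],[0,0,0],[0,0,0]],"gripper":[255,255,255]}' | egrep "tcp|ft"
python3 -m jog '{"offset":[[0.2,0,0],[0.2,0,0],[0,0,0]],"delta_rot":[[0,0,0],[0,0,0],[0,0,0]],"gripper":[255,255,255]}' | egrep "tcp|ft"
python3 m.py p10
```

```text
tcp_pos: [0.5788, -0.1045, 0.0766]
ft_force: [-0.2, 0.4, -1.2]
tcp_pos: [0.5817, -0.1056, 0.0766]
ft_force: [-1.3, -0.8, -0.2]
tcp_pos: [0.5856, -0.1071, 0.0768]
ft_force: [-0.6, -0.0, 0.8]
t 14.8833 palette xyz [22.84  0.26 76.71] F [-0.16 -0.01  0.25] op 0.005
```

View pics/p10.png

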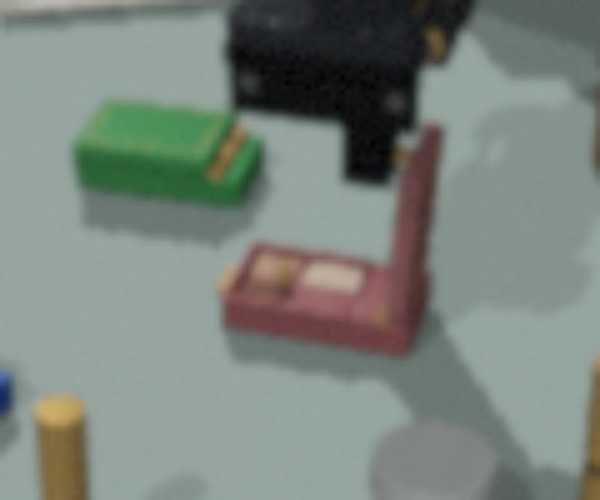

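```bash
python3 -m jog '{"offset":[[0.1,0,0],[0.1,0,0],[0,0,0]],"delta_rot":[[0,0,0],[0,0,0],[0,0,0]],"gripper":[255,255,255]}' >/dev/null; python3 m.py q
python3 -m jog '{"offset":[[0.1,0,0],[0.1,0,0],[0,0,0]],"delta_rot":[[0,0,0],[0,0,0],[0,0,0]],"gripper":[255,255,255]}' >/dev/null; python3 m.py q
python3 -m jog '{"offset":[[0.1,0,0],[0.1,0,0],[0,0,0]],"delta_rot":[[0,0,0],[0,0,0],[0,0,0]],"gripper":[255,255,255]}' >/dev/null; python3 m.py q
```

```text
t 15.3333 palette xyz [24.7   0.29 76.66] F [-0.31  0.31  0.34] op 0.004
t 15.7833 palette xyz [26.61  0.28 76.63] F [-1.25 -0.01  0.55] op 0.004
t 16.2333 palette xyz [28.3   0.27 76.49] F [-3.58  0.19  0.99] op 0.003
```

```bash
python3 m.py p11
```

```text
t 16.4333 palette xyz [28.38  0.27 76.54] F [-4.24 -0.01  0.72] op 0.007
```

View pics/p11.png

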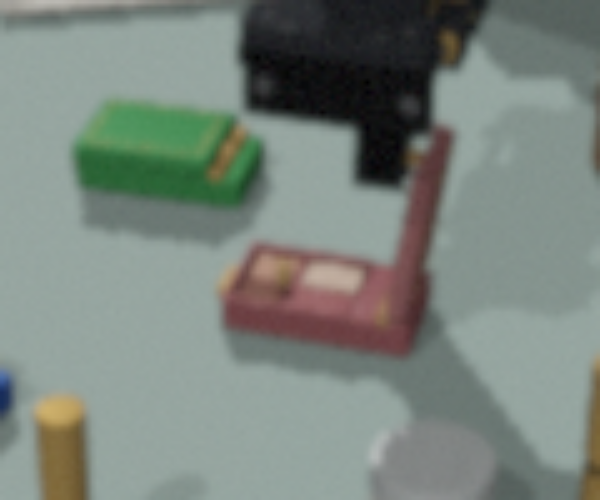

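```bash
python3 -m jog '{"offset":[[0.05,0,0],[0,0,0]],"delta_rot":[[0,0,0],[0,0,0]],"gripper":[255,255]}' | egrep "tcp|ft"; python3 m.py q
```

```text
tcp_pos: [0.5911, -0.1094, 0.0765]
ft_force: [-4.4, 1.8, 0.9]
t 16.8 palette xyz [28.94  0.27 76.55] F [-4.81  0.31  0.58] op 0.007
```

The force climbs about 1–1.5 N/mm, which is the stop. I'll hold briefly, back off and look.

```bash
python3 -m jog '{"offset":[[-0.1,0,0],[-0.2,0,0],[-0.7,0,0],[-1.5,0,0],[-1.5,0,0]],"delta_rot":[[0,0,0],[0,0,0],[0,0,0],[0,0,0],[0,0,0]],"gripper":[255,255,255,255,255]}' | egrep "tcp|ft"
python3 -m jog '{"offset":[[-1.5,-1.0,0],[0,-2.0,0],[0,-2.0,0],[0,0,0],[0,0,0]],"delta_rot":[[0,0,0],[0,0,0],[0,0,0],[0,0,0],[0,0,0]],"gripper":[255,255,255,255,255]}' | egrep "tcp|ft"
python3 m.py p12
python3 - <<'E'
from plant import capture
import cv2
c=capture("scene");cv2.imwrite("pics/p12s.png",cv2.resize(c["frame"][90:250,170:340],None,fx=3,fy=3)[:,:,::-1])
E
```

```text
tcp_pos: [0.5545, -0.0945, 0.0769]
ft_force: [-0.1, 0.3, 1.0]
tcp_pos: [0.5417, -0.0884, 0.1281]
ft_force: [0.4, -0.5, -0.7]
t 17.8333 palette xyz [-25.59   0.34 126.88] F [-0.08  0.46 -0.18] op 0.008
```

View pics/p12.png

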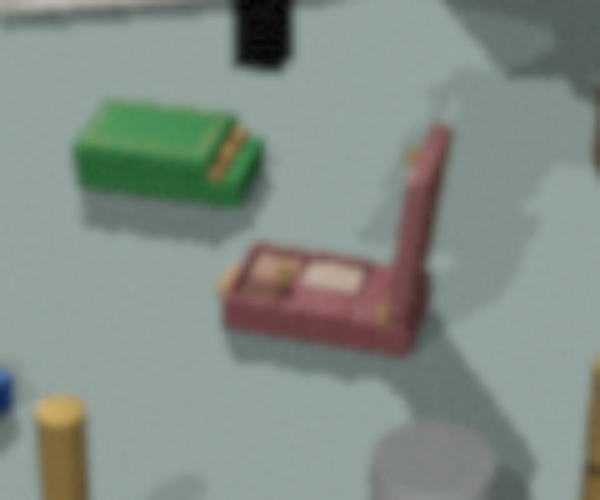

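View pics/p12s.png

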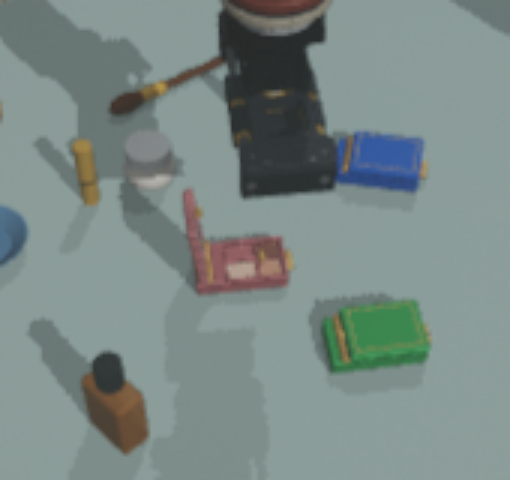

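```bash
python3 -m jog '{"offset":[[-0.5,-1.5,0],[0,-1.5,0],[0,0,0],[0,0,0],[0,0,0]],"delta_rot":[[0,0,0],[0,0,0],[0,0,0],[0,0,0],[0,0,0]],"gripper":[255,255,255,255,255]}' | egrep "tcp|ft"
python3 m.py p13
python3 - <<'E'
import cv2,numpy as np
a=cv2.imread("pics/p12.png").astype(int);b=cv2.imread("pics/p13.png").astype(int)
print("lid-area change",np.abs(a-b)[110:330,350:460].mean())
from plant import job_done
print(job_done())
E
```

```text
tcp_pos: [0.5356, -0.0863, 0.1558]
ft_force: [-0.8, 0.6, 0.0]
t 18.5 palette xyz [-3.1280e+01  1.4000e-01  1.5572e+02] F [-0.23  0.19  0.12] op 0.002
lid-area change 2.8223415977961435
the job is handed in; nothing more can be done
None
```

The rose palette's lid is standing open at its stop, and I handed the job in at about 18.5 s. I was given no verdict.

- **Button and pop:** I pressed the gold button with closed fingertips, at about 4 N. The lid popped, and the pictures showed it ajar with the button sprung back out.
- **Raising:** I took the lid lightly by its sides (5 N) and raised it to about 1.5 rad. Then I let go and pushed it back with the closed fingers.
- **Stop:** The push force rose from 1.3 N to about 3.6–4.2 N over roughly 1.7 mm. One more half-millimetre step brought it to 4.8 N. That fits the stop (1–2 N per mm) and stays under the 8 N limit. I estimate the angle at about 1.7 rad.
- **Last checks:** After I backed off, the lid had sprung back about 1 mm at most in the picture. It then stayed still between the last two pictures, and the tool read about zero force. The arm was clear of the palette. In the last side and scene crops, the things in view were upright and looked where they had been. The tray and comb were outside those crops, but the arm never came near them after passing overhead.
- **Disagreements:** My first lid outlines from the scene and side cameras differed by 22 mm in y. I used the close wrist view instead, and it matched where the button made contact. While I was gripping the lid, the force readings were muddied by sideways and inward loads of a few newtons, so I felt for the stop with a plain push.

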